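Switch the knob feeder over to the empty bin

TASK

The left bin (left and right as seen from the robot) of the handle-knob feeder is full, so send the waiting knobs to the empty right bin. First push down the raised right end of the seesaw gate so that it rocks fully over its pivot; only then push the slide stop's tab all the way in towards the feed chute, so that all four knobs roll down into the right bin, and leave gate and stop like that. Use only pushes of the fingers: do not touch the knobs, and leave the tin, the pipe collar and the screwdriver where they are.

Things in the scene. Friction and masses are not known exactly. Their poses are not given: they have to be found in the camera images.
- station: Knob feeder of plain sheet metal, fixed to the table, turned by up to 0.3 rad. Origin: on the table under the seesaw's pivot. Its x points from the gate up along the feed chute (away from the robot), y to its left, z up. Base plate 6 mm thick: 130 mm (x) by 530 mm (y) about the origin, and a 70 mm wide tongue under the feed chute to x = 230 mm.
- feed_lip (a point): Lower lip of the feed chute's floor, at station x = 20, y = 0, z = 115 mm. The chute is 36 mm wide outside with walls 22 mm high; from here its floor rises at 12 deg towards station +x, up to x = 230, z = 160 mm (top of its end wall 190 mm).
- gate (a joint): Tilt of the seesaw gate (rad): steel trough 180 mm long (station y), 62 mm wide, on a pivot along station x, 85 mm up. -0.3 = fully over to the left (right end raised; so it starts), 0 = level, +0.3 = fully over to the right. Top heavy: it stays over on either side and falls on by itself once well past level. About 1 N on the thumb plate moves it; hard stops at both ends.
- gate_bar (a point): Middle of the round bar (12 mm thick, 90 mm long along station y) on top of the gate's front wall, 37 mm to the robot's side of the pivot centre and 56 mm above it: the highest part of the gate.
- gate_right_plate (a point): Centre of the top face of the thumb plate on the gate's right end: a flat plate 38 mm (station x) by 42 mm (y), 4 mm thick, sticking out of the trough's robot side. With the gate level it is at station x = -55, y = -58, z = 92 mm; at the start about 17 mm higher, fully over to the right about 17 mm lower. A similar plate is on the left end.
- slide (a joint): How far the slide stop is pushed in (m): 0 to 5 mm at the start (blade across the feed chute, knobs held), 0.045 = fully in, at its hard stop (chute open, the knobs roll off by themselves). It moves along the station's -y with about 1.5 N of friction and stays where it is left.
- slide_tab (a point): Centre of the outer (+y) face of the slide stop's upright tab, left of the feed chute: a steel plate 32 mm wide (station x), 4 mm thick, 46 mm high, leaning 12 deg (its top is 22 mm above this point). It is at station x = 88, z = 158 mm; y = 90 mm when the slide reads 0, y = 45 mm when fully in. Push this face towards station -y.
- right_bin (a point): Centre of the inner floor of the empty right bin, 12 mm above the table, at station y = -209 mm; inside 101 mm (station x) by 94 mm (y), outer wall top 96 mm high. The left bin, its mirror image, is full of knobs that cannot move. A side chute (80 mm wide, walls up to 91 mm high, from |y| = 81 mm) leads from each end of the gate to its bin.
- tin: Bystander: closed steel tin, 60 mm in diameter, 85 mm high, standing on the table; origin at the centre of its underside.
- collar: Bystander: aluminium pipe collar (ring), 72 mm in diameter, 45 mm high, standing on the table; origin at the centre of its underside.
- screwdriver: Bystander: screwdriver lying on the table between feeder and robot; origin under its middle, its x axis along the shaft.
- knob1: Knob 1 of 4 (1 is lowest, against the stop): a loose black ball knob for grill handles, 26 mm in diameter, about 25 g, with a small brass insert; origin at its centre. The four wait in a row in the feed chute behind the slide stop.
- knob2: Knob 2 of 4 (1 is lowest, against the stop): a loose black ball knob for grill handles, 26 mm in diameter, about 25 g, with a small brass insert; origin at its centre. The four wait in a row in the feed chute behind the slide stop.
- knob3: Knob 3 of 4 (1 is lowest, against the stop): a loose black ball knob for grill handles, 26 mm in diameter, about 25 g, with a small brass insert; origin at its centre. The four wait in a row in the feed chute behind the slide stop.
- knob4: Knob 4 of 4 (1 is lowest, against the stop): a loose black ball knob for grill handles, 26 mm in diameter, about 25 g, with a small brass insert; origin at its centre. The four wait in a row in the feed chute behind the slide stop.

How it is judged:
By the outcome, as a careful person would: the job done as asked, in the order asked, and still so for the second after the job is handed in, with the robot touching nothing.
It also fails if it takes over 48 s, if anything falls off the work surface, if the arm or the gripper's body presses on something with over 40 N, if the wrist force passes 120 N, or if a joint passes its speed limit or range.

ROBOT

A 6-joint arm with a two-finger parallel gripper is mounted at the origin on the work surface. World frame = base frame: x ahead of the robot, y to its left, z up, the work surface at z = 0. Lengths are in m, angles in degrees, forces in N, time in s.
With the tool pointing down it reaches from about 0.375 to 0.9 m from the base axis. Payload 3.1 kg.
Tool frame: the origin (TCP) lies midway between the tips of the shut fingers; the grasp point (between the pads) lies bot.hold_point_z behind it (bot.hold_point_z is the distance from the TCP to the grasp point, in m); z points along the fingers, y is the direction in which the jaws open and shut (so a half turn about z gives the same grasp; the last joint's range is limited). The gripper opens to 87 mm and grips with 3 to 60 N. Pads are 19 mm wide; open, the fingers measure 117 mm over their backs; the gripper's body (75 mm by 190 mm) begins 51 mm behind the grasp point.
Start: joints at [65.747, 30.224, 82.088, -0, 67.689, -10.227], TCP at [0.151, 0.606, 0.223] pointing down, gripper open.
Joint ranges: [-176.69, 176.69], [-43.24, 126.21], [12.49, 139.97], [-82, 262], [0, 151.66], [-163.58, 163.58]. Speed limits (degrees/s): [159.86, 159.86, 180, 180, 180, 180].

INTERFACE

Orientations are given as a 3x3 rotation matrix whose columns are the frame's x, y, z axes.
In Python, from rig import bot, vision, hand_in gives the robot as it stands. The module is installed in compiled form; this text tells all that it offers.
- The arm moves only by the shell command python3 -m handwheel 'ROWS'. ROWS is JSON, a list of rows, each an object of numbers: "hand": the gripper's target within -1 to 1 (fully open at 1, half-way at 0, shut at -1); "dx", "dy", "dz": the shift along the world's x, y, z in cm; "wx", "wy", "wz": the turn, a rotation vector about the world's x, y, z in rad. In form: [{"hand": .., "dx": .., "dy": .., "dz": .., "wx": .., "wy": .., "wz": ..}, ...]. A call has 1 to 10 rows; each row shifts and turns the commanded pose from where the row before left it; what a row does not reach is not made up. A row lasts 1/10 s, in which the tool goes at most 50 mm and 8.59 degrees, less where a joint would pass 70% of its speed; a pose out of reach is approached as far as the arm can. A call with a gripper value outside its range is refused whole. The fingers move at their own pace and stop on an object; the grip force is fixed at half the most. Time passes only in rows, so rows that do not move let the fingers close. It gives the time, the measured TCP pose, the force and the opening at its end, in the units of the state.
- bot.read_state(): the state, without advancing time (a new reading comes with each control period).
- vision.capture(name): name is "scene" or "top" or "wrist"; returns (picture, depth): 480x640x3 uint8, red, green, blue; 480x640 float32, m along the optical axis (not along the pixel's ray), 0 where there is no reading.
- vision.get_calibration(name): a dict with "fx", "fy", "cx", "cy" (pixels), "k1" (the pictures are not rectified: a ray, as slopes to the right and down, at radius r is drawn at 1 + k1 r^2 times it, then the intrinsics apply), "rvec" (rotation vector, rad) and "tvec" (3), from world to camera coordinates, as OpenCV has them. Camera axes: x right, y down, z forward; pixel columns grow to the right and rows downward; lengths in m; the calibration is good to about 2 mm. A picture is of the moment at which its call begins: read the wrist's pose just before it. get_calibration takes no time and is no camera call; for the wrist camera it gives the pose at the moment of the call.
- hand_in(): hands the job in, once; it reports no verdict.
The state is a dict: "time_s": time; "joint_positions": joint angles; "qvel": joint speeds; "tau": joint torques, N m; "position": TCP position; "tcp_rot": TCP orientation; "force": force on the tool from outside, world axes, zero at the start; "moment": the same for the moment, N m; "opening": opening from 0.0 (shut) to 1.0 (fully open).
Only numpy, scipy, OpenCV 4.12 (cv2) and the standard library are available. Lean on these libraries where they do the work, as an engineer would, in place of code of your own. Each camera call takes 0.05 s, during which the arm holds its last target.

## Working session

There is one attempt and no reset: what is moved stays moved. The work goes in short steps, Python scripts to look and compute and a shell command to move; the robot and the scene stay as the last step left them, time stands still between calls to the robot, and variables do not carry over. Pictures are saved under pics/ and viewed, and the job is handed in when it is done.

```bash
mkdir -p pics; python3 - <<'E'
from rig import bot,vision
import cv2,numpy as np
s=bot.read_state();print({k:np.round(v,3).tolist() for k,v in s.items()},bot.hold_point_z)
for n in("scene","top"):
    p,d=vision.capture(n);np.savez(f"{n}0.npz",p=p,d=d);cv2.imwrite(f"pics/{n}0.png",p[:,:,::-1]);print(vision.get_calibration(n))
E
```

```text
{'time_s': 0.0, 'joint_positions': [65.747, 30.28, 82.156, -0.001, 67.689, -10.227], 'qvel': [0.038, 0.107, 0.041, 0.022, -0.105, 0.016], 'tau': [-0.001, -44.004, -17.66, 0.063, 0.058, -0.0], 'position': [0.151, 0.606, 0.222], 'tcp_rot': [[-0.97, 0.242, -0.001], [0.242, 0.97, -0.002], [0.0, -0.002, -1.0]], 'force': [0.154, -0.614, 0.158], 'moment': [-0.005, 0.002, 0.018], 'opening': 1.001} 0.0187
{'fx': 592.346670022238, 'fy': 592.346670022238, 'cx': 317.45132987985323, 'cy': 239.77950222221423, 'k1': -0.05564873708176318, 'rvec': array([ 2.28370213,  0.63630402, -0.23667399]), 'tvec': array([-0.49625624, -0.11409337,  1.38355   ])}
{'fx': 490.8495708567232, 'fy': 490.8495708567232, 'cx': 316.00096427836644, 'cy': 244.3004734158975, 'k1': -0.030365388709460442, 'rvec': array([ 2.13401044, -2.13266245,  0.13378745]), 'tvec': array([0.04603205, 0.591816  , 0.8080445 ])}
```

View pics/scene0.png

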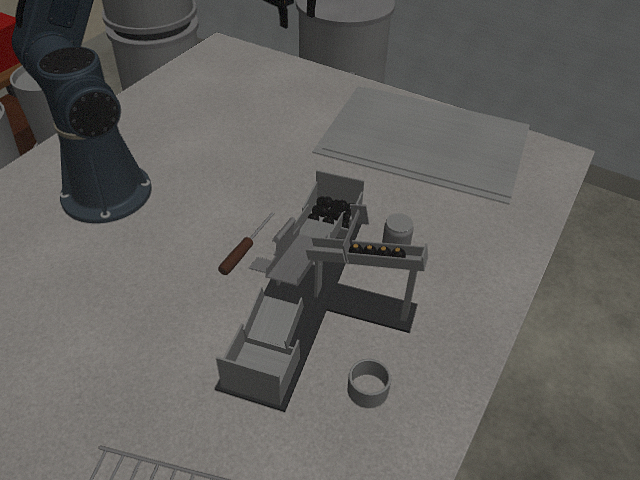

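View pics/top0.png

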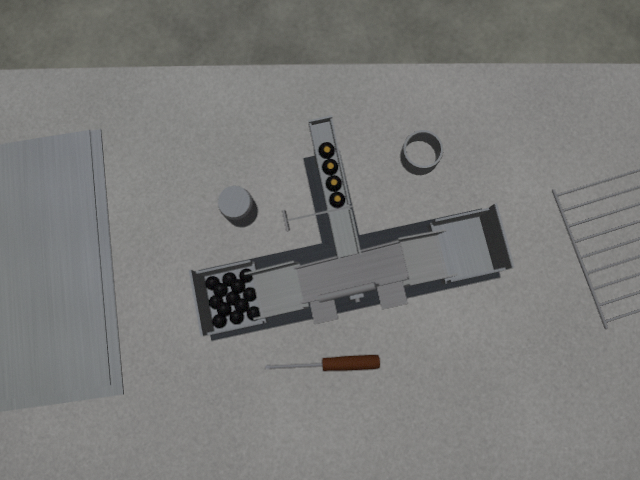

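```bash
cat > h.py <<'E'
import numpy as np,cv2
from rig import bot,vision
def ray(c,u,v):
    x,y=(u-c['cx'])/c['fx'],(v-c['cy'])/c['fy'];a,b=x,y
    for _ in range(20):
        r=a*a+b*b;a,b=x/(1+c['k1']*r),y/(1+c['k1']*r)
    return np.array([a,b,1.])
def cam(c):
    R=cv2.Rodrigues(c['rvec'])[0];return R,c['tvec']
def at_z(n,u,v,z):
    c=vision.get_calibration(n);R,t=cam(c);d=R.T@ray(c,u,v);o=-R.T@t
    return o+d*(z-o[2])/d[2]
def at_d(n,u,v,D):
    c=vision.get_calibration(n);R,t=cam(c);return R.T@(ray(c,u,v)*D-t)
def proj(n,P):
    c=vision.get_calibration(n);R,t=cam(c)
    p=cv2.projectPoints(np.atleast_2d(P).astype(float),c['rvec'],c['tvec'],np.array([[c['fx'],0,c['cx']],[0,c['fy'],c['cy']],[0,0,1]]),np.array([c['k1'],0,0,0]))[0]
    return p[:,0]
E
python3 - <<'E'
import numpy as np,cv2
p=np.load('top0.npz')['p'][:,:,::-1]
cv2.imwrite('pics/t1.png',cv2.resize(p[100:330,190:390],None,fx=2.6*1.0,fy=2.6,interpolation=cv2.INTER_CUBIC))
cv2.imwrite('pics/t2.png',cv2.resize(p[190:340,320:520],None,fx=4,fy=4,interpolation=cv2.INTER_CUBIC))
cv2.imwrite('pics/t3.png',cv2.resize(p[190:340,180:380],None,fx=4,fy=4,interpolation=cv2.INTER_CUBIC))
E
```

```text
(no output)
```

View pics/t1.png

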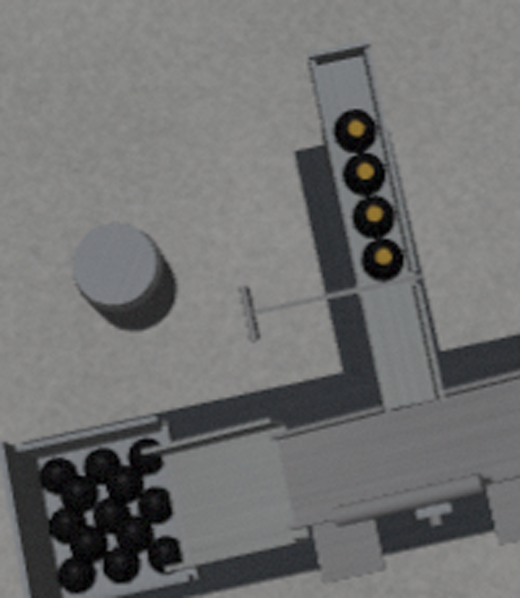

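View pics/t2.png

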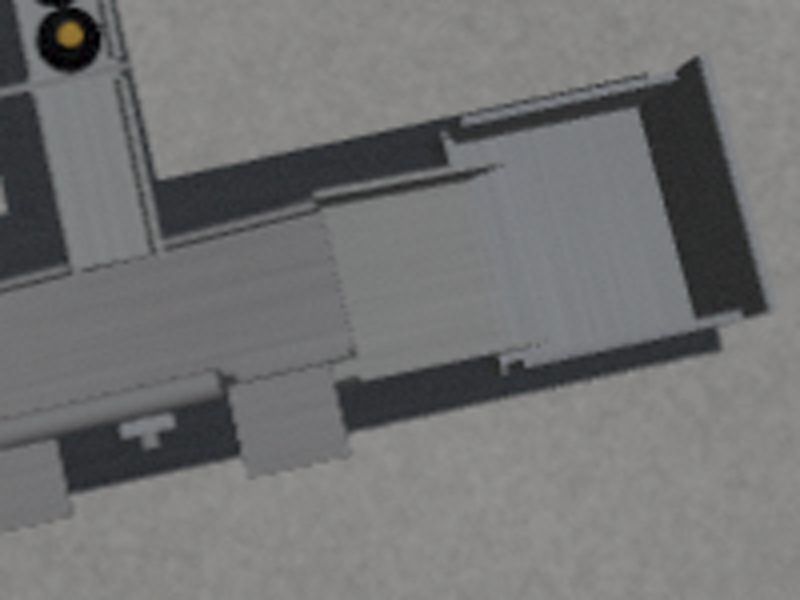

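View pics/t3.png

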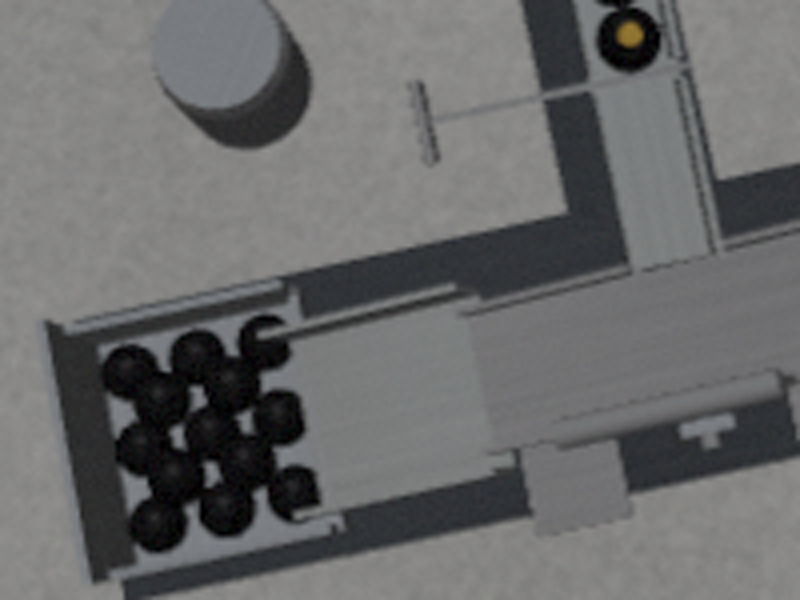

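```bash
cat > fit.py <<'E'
from h import *
from scipy.optimize import least_squares
S=np.array([[65,35,6],[65,-35,6],[-65,-265,6],[-65,265,6]])/1e3
U=np.array([[322.5,243],[359.25,235],[499.5,277],[211,340]])
def T(q,P):
    c,s=np.cos(q[2]),np.sin(q[2]);P=np.atleast_2d(P);return P@np.array([[c,s,0],[-s,c,0],[0,0,1]])+[q[0],q[1],0]
r=least_squares(lambda q:(proj('top',T(q,S))-U).ravel(),[.5,0,.17],x_scale=[.1,.1,.1]);q=r.x
E
python3 - <<'E'
from fit import *
print(q,r.fun.round(1))
a=.3
def gate(P,a): # P rel pivot, rot about x; a>0 right down
    x,y,z=P; return [x,y*np.cos(a)+z*np.sin(a)*1,85e-3+z*np.cos(a)+y*np.sin(a)]
pl=[gate((x,y,.007),-.3) for x in(-.074,-.036)for y in(-.079,-.037)]
pl=np.array(pl);print(pl)
t=np.array([[.088-s*.0-.0046,.09,.158+.022] for s in(0,)]+[[.088+e-.0046,.09,.18] for e in(-.016,.016)])
bar=np.array([gate((-.037,y,.056),-.3) for y in(-.045,.045)])
ch=np.array([[.23,.018,.19],[.23,-.018,.19],[.02,.018,.137],[.02,-.018,.137]])
f=[('plate',pl),('tab',t),('bar',bar),('chute',ch)]
p,s=np.load('top0.npz')['p'][:,:,::-1].copy(),np.load('scene0.npz')['p'][:,:,::-1].copy()
p=cv2.resize(p,None,fx=4,fy=4);s=cv2.resize(s,None,fx=4,fy=4)
for nm,P in f:
    W=T(q,P);print(nm,W.round(3).tolist())
    for n,im in(('top',p),('scene',s)):
        for u in proj(n,W):cv2.circle(im,tuple(int(k*4+2) for k in u),3,(0,0,255),-1)
cv2.imwrite('pics/f1.png',p[400:1000+280,800:1600][200:800]);cv2.imwrite('pics/f2.png',s[800:1400,1000:1800])
E
```

```text
[ 0.54461823 -0.01090057  0.21366904] [-0.9 -0.4  0.  -0.5  1.2  0.4 -0.4  0.5]
[[-0.074      -0.07754022  0.11503345]
 [-0.074      -0.03741609  0.1026216 ]
 [-0.036      -0.07754022  0.11503345]
 [-0.036      -0.03741609  0.1026216 ]]
plate [[0.489, -0.102, 0.115], [0.48, -0.063, 0.103], [0.526, -0.094, 0.115], [0.517, -0.055, 0.103]]
tab [[0.607, 0.095, 0.18], [0.591, 0.091, 0.18], [0.623, 0.098, 0.18]]
bar [[0.521, -0.077, 0.152], [0.503, 0.007, 0.125]]
chute [[0.766, 0.055, 0.19], [0.773, 0.02, 0.19], [0.56, 0.011, 0.137], [0.568, -0.024, 0.137]]
```

View pics/f1.png

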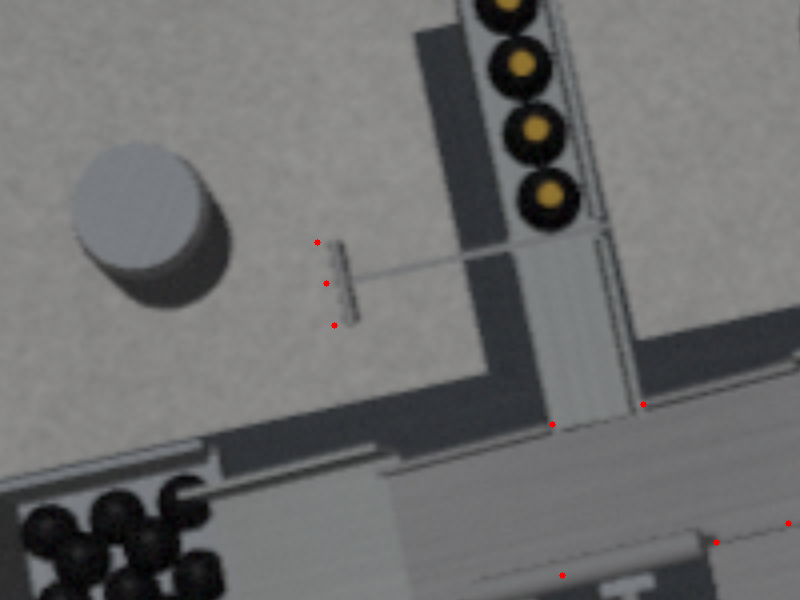

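View pics/f2.png

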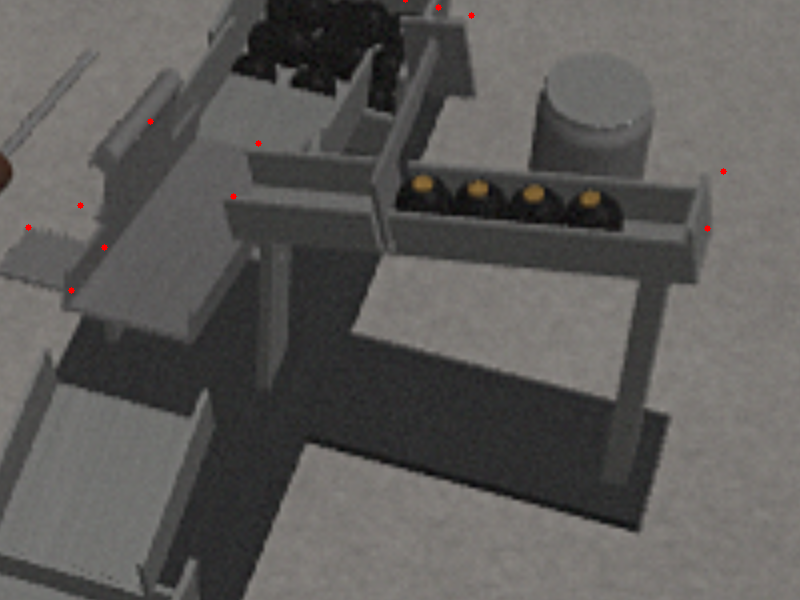

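```bash
cat >> fit.py <<'E'
def gate(P,a):
    x,y,z=P; return [x,y*np.cos(a)-z*np.sin(a),85e-3+z*np.cos(a)+y*np.sin(a)]
E
python3 - <<'E'
from fit import *
pl=np.array([gate((x,y,.007),-.3) for x in(-.074,-.036)for y in(-.079,-.037)])
t=np.array([[.088+e-.0046,.086,.18] for e in(-.016,0,.016)])
bar=np.array([gate((-.037,y,.056),-.3) for y in(-.045,.045)])
p,s=np.load('top0.npz')['p'][:,:,::-1].copy(),np.load('scene0.npz')['p'][:,:,::-1].copy()
p=cv2.resize(p,None,fx=4,fy=4);s=cv2.resize(s,None,fx=4,fy=4)
for P in(pl,t,bar):
    W=T(q,P);print(W.round(3).tolist())
    for n,im in(('top',p),('scene',s)):
        for u in proj(n,W):cv2.circle(im,tuple(int(k*4+2) for k in u),3,(0,0,255),-1)
cv2.imwrite('pics/f3.png',p[750:1350,1100:1700]);cv2.imwrite('pics/f4.png',s[800:1400,900:1700])
for n,uv in(('tin',(235,204)),('tin',(220,204))): print(at_z('top',*uv,.085))
print(at_z('top',422,153,.0))
E
```

```text
[[0.488, -0.098, 0.115], [0.479, -0.059, 0.103], [0.525, -0.09, 0.115], [0.516, -0.051, 0.103]]
[[0.592, 0.087, 0.18], [0.608, 0.091, 0.18], [0.624, 0.094, 0.18]]
[[0.514, -0.045, 0.152], [0.496, 0.039, 0.125]]
[0.65446598 0.18196142 0.085     ]
[0.65456833 0.20738506 0.085     ]
[ 0.77146765 -0.15107731  0.        ]
```

View pics/f3.png

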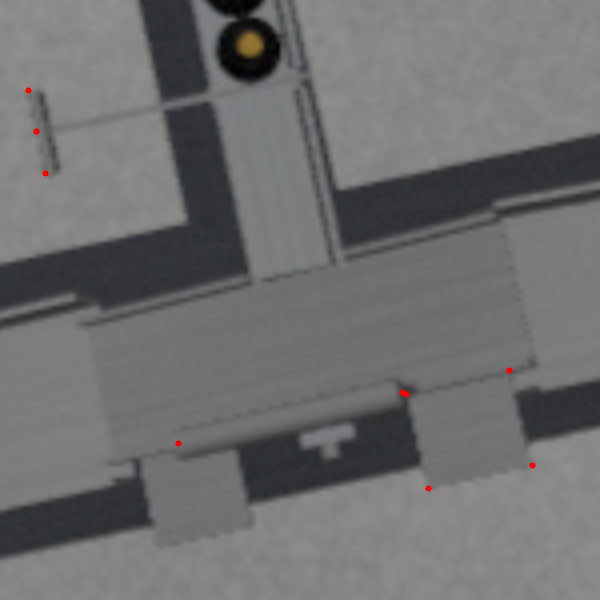

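View pics/f4.png

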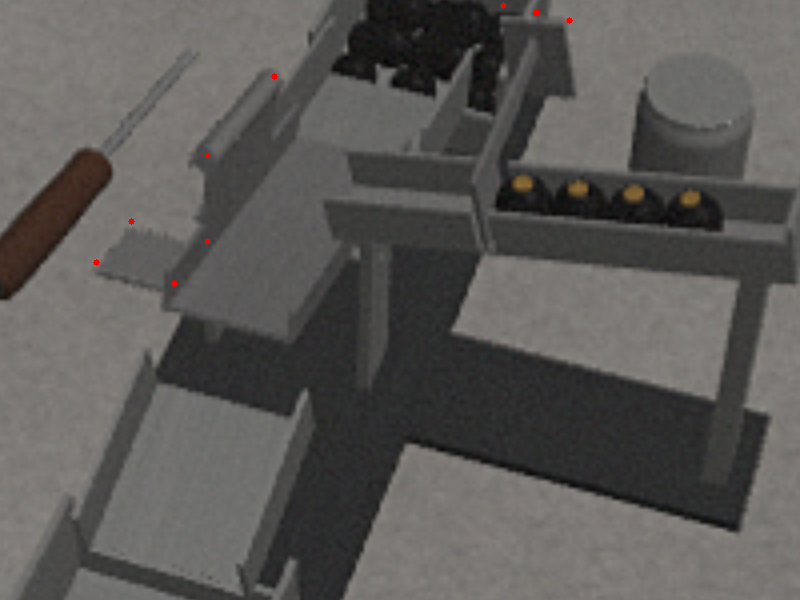

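```bash
python3 - <<'E'
from fit import *
print(T(q,[[-.055,-.056,.13],[-.055,-.055,.079],[.086,.13,.15],[.086,.06,.15]]).round(4), 'ydir',np.round([-np.sin(q[2]),np.cos(q[2])],3))
E
python3 -m handwheel '[{"hand":-1,"dx":3,"dz":1,"wz":0.1},{"hand":-1,"dx":3,"dy":-2,"dz":1,"wz":0.1},{"hand":-1,"dx":4,"dy":-2,"dz":1,"wz":0.1},{"hand":-1,"dx":4,"dy":-2.5,"wz":0.1},{"hand":-1,"dx":4,"dy":-2.5,"wz":0.06},{"hand":-1,"dx":2,"dy":-4},{"hand":-1,"dx":2,"dy":-4},{"hand":-1,"dx":2,"dy":-4},{"hand":-1,"dx":2,"dy":-4},{"hand":-1,"dx":2,"dy":-4}]'
```

```text
[[ 0.5027 -0.0773  0.13  ]
 [ 0.5025 -0.0763  0.079 ]
 [ 0.6011  0.1344  0.15  ]
 [ 0.6159  0.066   0.15  ]] ydir [-0.212  0.977]invalid input
```

```bash
python3 -m handwheel '[{"hand":-1,"dx":3,"dy":0,"dz":1,"wx":0,"wy":0,"wz":0.1},{"hand":-1,"dx":3,"dy":-2,"dz":1,"wx":0,"wy":0,"wz":0.1},{"hand":-1,"dx":4,"dy":-2,"dz":1,"wx":0,"wy":0,"wz":0.1},{"hand":-1,"dx":4,"dy":-2.5,"dz":0,"wx":0,"wy":0,"wz":0.1},{"hand":-1,"dx":4,"dy":-2.5,"dz":0,"wx":0,"wy":0,"wz":0.06},{"hand":-1,"dx":2,"dy":-4,"dz":0,"wx":0,"wy":0,"wz":0},{"hand":-1,"dx":2,"dy":-4,"dz":0,"wx":0,"wy":0,"wz":0},{"hand":-1,"dx":2,"dy":-4,"dz":0,"wx":0,"wy":0,"wz":0},{"hand":-1,"dx":2,"dy":-4,"dz":0,"wx":0,"wy":0,"wz":0},{"hand":-1,"dx":2,"dy":-4,"dz":0,"wx":0,"wy":0,"wz":0}]'
```

```text
time_s: 1.1
position: [0.4317, 0.3146, 0.2522]
tcp_rot: [[-0.977, -0.214, -0.001], [-0.214, 0.977, -0.0], [0.001, -0.0, -1.0]]
force: [0.6, -0.4, 0.5]
opening: 0.173
```

```bash
python3 -m handwheel '[{"hand":-1,"dx":0.7,"dy":-3.9,"dz":0,"wx":0,"wy":0,"wz":0},{"hand":-1,"dx":0.7,"dy":-3.9,"dz":0,"wx":0,"wy":0,"wz":0},{"hand":-1,"dx":0.7,"dy":-3.9,"dz":0,"wx":0,"wy":0,"wz":0},{"hand":-1,"dx":0.7,"dy":-3.9,"dz":0,"wx":0,"wy":0,"wz":0},{"hand":-1,"dx":0.7,"dy":-3.9,"dz":0,"wx":0.021,"wy":-0.098,"wz":0},{"hand":-1,"dx":0.7,"dy":-3.9,"dz":0,"wx":0.021,"wy":-0.098,"wz":0},{"hand":-1,"dx":0.7,"dy":-3.9,"dz":0,"wx":0.021,"wy":-0.098,"wz":0},{"hand":-1,"dx":0.7,"dy":-3.9,"dz":0,"wx":0.021,"wy":-0.098,"wz":0},{"hand":-1,"dx":0.7,"dy":-3.9,"dz":0,"wx":0.021,"wy":-0.098,"wz":0},{"hand":-1,"dx":0.7,"dy":-3.9,"dz":0,"wx":0,"wy":0,"wz":0}]'
python3 -m handwheel '[{"hand":-1,"dx":0,"dy":0,"dz":-3,"wx":0,"wy":0,"wz":0},{"hand":-1,"dx":0,"dy":0,"dz":-3,"wx":0,"wy":0,"wz":0},{"hand":-1,"dx":0,"dy":0,"dz":-2,"wx":0,"wy":0,"wz":0},{"hand":-1,"dx":0,"dy":0,"dz":0,"wx":0,"wy":0,"wz":0},{"hand":-1,"dx":0,"dy":0,"dz":0,"wx":0,"wy":0,"wz":0}]'
```

```text
time_s: 2.1
position: [0.4951, -0.0513, 0.2504]
tcp_rot: [[-0.88, -0.219, 0.421], [-0.192, 0.976, 0.105], [-0.433, 0.011, -0.901]]
force: [0.3, 0.9, -0.7]
opening: 0.006
time_s: 2.6
position: [0.5029, -0.0485, 0.1785]
tcp_rot: [[-0.886, -0.214, 0.412], [-0.192, 0.977, 0.095], [-0.423, 0.005, -0.906]]
force: [-0.1, 0.0, -0.6]
opening: 0.002
```

```bash
python3 -m handwheel '[{"hand":-1,"dx":0,"dy":-1.4,"dz":0,"wx":0,"wy":0,"wz":0},{"hand":-1,"dx":-0.1,"dy":-1.4,"dz":0,"wx":0,"wy":0,"wz":0},{"hand":-1,"dx":0,"dy":0,"dz":-2,"wx":0,"wy":0,"wz":0},{"hand":-1,"dx":0,"dy":0,"dz":-2,"wx":0,"wy":0,"wz":0},{"hand":-1,"dx":0,"dy":0,"dz":0,"wx":0,"wy":0,"wz":0},{"hand":-1,"dx":0,"dy":0,"dz":0,"wx":0,"wy":0,"wz":0}]'
python3 - <<'E'
from h import *
for n in("scene","top"):
    p,d=vision.capture(n);cv2.imwrite(f"pics/{n}1.png",cv2.resize(p[180:330,200:400] if n=='scene' else p[190:340,320:520],None,fx=4,fy=4)[:,:,::-1])
E
```

```text
time_s: 3.2
position: [0.5129, -0.0706, 0.1536]
tcp_rot: [[-0.9, -0.201, 0.387], [-0.185, 0.98, 0.079], [-0.395, -0.0, -0.919]]
force: [0.3, 0.5, -0.5]
opening: 0.006
```

View pics/scene1.png

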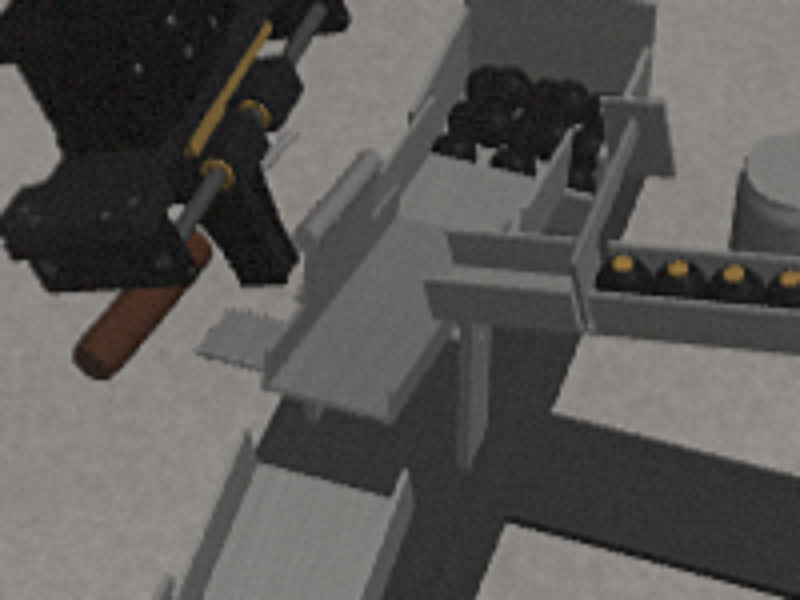

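View pics/top1.png

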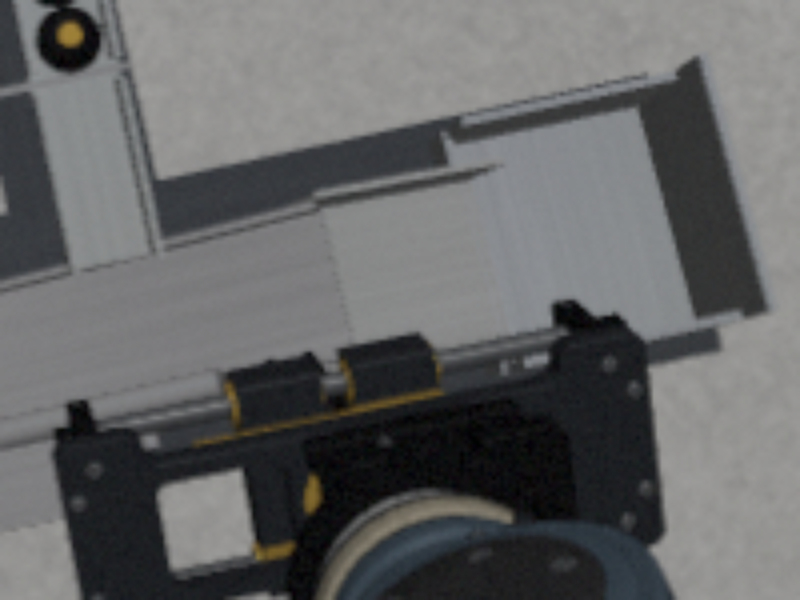

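```bash
cat >> fit.py <<'E'
from scipy.spatial.transform import Rotation as Ro
def des(tilt):
    c,s=np.cos(q[2]),np.sin(q[2]);M=np.array([[c,-s,0],[s,c,0],[0,0,1]]);t=np.radians(tilt)
    return M@np.array([[-1,0,0],[0,np.cos(t),np.sin(t)],[0,np.sin(t),-np.cos(t)]]).T
def todo(tilt,tgt):
    s=bot.read_state();R=np.array(s['tcp_rot']);D=des(tilt)
    w=Ro.from_matrix(D@R.T).as_rotvec()
    print('t',s['time_s'],'pos',np.round(s['position'],4),'rotvec',w.round(3),'shift cm',((T(q,tgt)[0]-s['position'])*100).round(2),'F',np.round(s['force'],1),'q',np.round(s['joint_positions'],1))
E
python3 - <<'E'
from fit import *
todo(14,[-.057,-.053,.17]);print(des(14).round(3))
E
```

```text
t 3.3 pos [ 0.5128 -0.0704  0.1538] rotvec [0.153 0.446 0.061] shift cm [-1.26 -0.44  1.62] F [-0.   0.2  0.3] q [ -29.4   23.7  117.9   37.7   25.  -163.5]
[[-0.977 -0.206 -0.051]
 [-0.212  0.948  0.236]
 [ 0.     0.242 -0.97 ]]
```

```bash
python3 -m handwheel '[{"hand":-1,"dx":0,"dy":0,"dz":3,"wx":0,"wy":0,"wz":0},{"hand":-1,"dx":-0.2,"dy":0,"dz":1,"wx":0.038,"wy":0.11,"wz":0.015},{"hand":-1,"dx":-0.3,"dy":-0.1,"dz":0,"wx":0.038,"wy":0.11,"wz":0.015},{"hand":-1,"dx":-0.3,"dy":-0.1,"dz":0,"wx":0.038,"wy":0.11,"wz":0.015},{"hand":-1,"dx":-0.3,"dy":-0.1,"dz":0,"wx":0.038,"wy":0.11,"wz":0.015},{"hand":-1,"dx":0,"dy":0,"dz":0,"wx":0,"wy":0,"wz":0},{"hand":-1,"dx":0,"dy":0,"dz":0,"wx":0,"wy":0,"wz":0}]'
python3 - <<'E'
from fit import *
todo(14,[-.057,-.053,.15])
E
```

```text
time_s: 4.0
position: [0.5012, -0.0726, 0.1929]
tcp_rot: [[-0.977, -0.206, -0.046], [-0.211, 0.949, 0.236], [-0.005, 0.24, -0.971]]
force: [-0.1, 0.3, -0.3]
opening: 0.004
t 4.0 pos [ 0.5012 -0.0726  0.1929] rotvec [0.    0.006 0.001] shift cm [-0.1  -0.21 -4.29] F [-0.1  0.3 -0.3] q [ -27.7   26.3   97.3   11.9   65.6 -135.7]
```

```bash
python3 -m handwheel '[{"hand":-1,"dx":-0.1,"dy":-0.2,"dz":-2,"wx":0,"wy":0,"wz":0},{"hand":-1,"dx":0,"dy":0,"dz":-2,"wx":0,"wy":0,"wz":0},{"hand":-1,"dx":0,"dy":0,"dz":-2,"wx":0,"wy":0,"wz":0},{"hand":-1,"dx":0,"dy":0,"dz":-0.8,"wx":0,"wy":0,"wz":0},{"hand":-1,"dx":0,"dy":0,"dz":0,"wx":0,"wy":0,"wz":0},{"hand":-1,"dx":0,"dy":0,"dz":0,"wx":0,"wy":0,"wz":0}]'
python3 - <<'E'
from fit import *
todo(14,[-.057,-.053,.08])
for n in("scene","top"):
    p,d=vision.capture(n);cv2.imwrite(f"pics/{n}2.png",cv2.resize(p[180:330,200:400] if n=='scene' else p[190:340,320:520],None,fx=4,fy=4)[:,:,::-1])
E
```

```text
time_s: 4.6
position: [0.5003, -0.0745, 0.1256]
tcp_rot: [[-0.977, -0.206, -0.046], [-0.211, 0.948, 0.236], [-0.005, 0.241, -0.971]]
force: [0.5, 0.3, -0.5]
opening: 0.006
t 4.6 pos [ 0.5003 -0.0745  0.1256] rotvec [0.    0.005 0.001] shift cm [-0.01 -0.02 -4.56] F [ 0.5  0.3 -0.5] q [ -27.9   32.2  100.6   12.9   56.8 -138.1]
```

View pics/scene2.png

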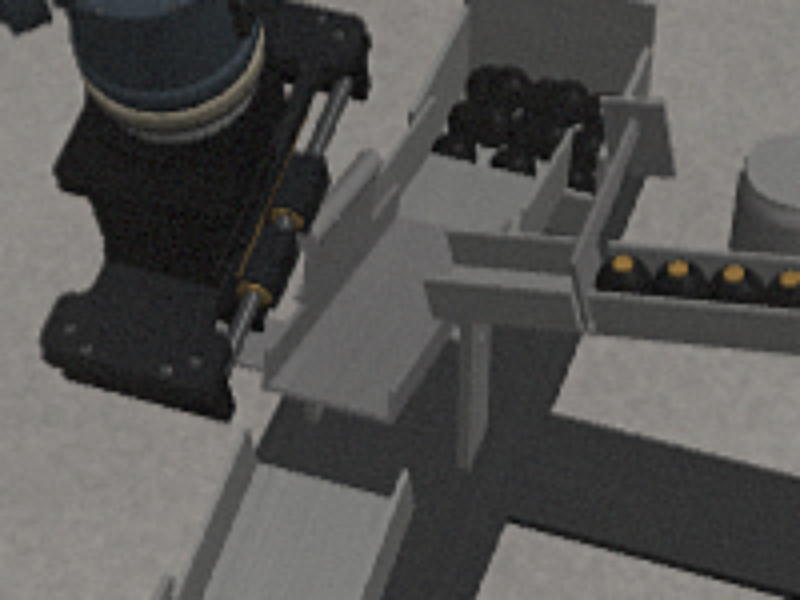

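View pics/top2.png

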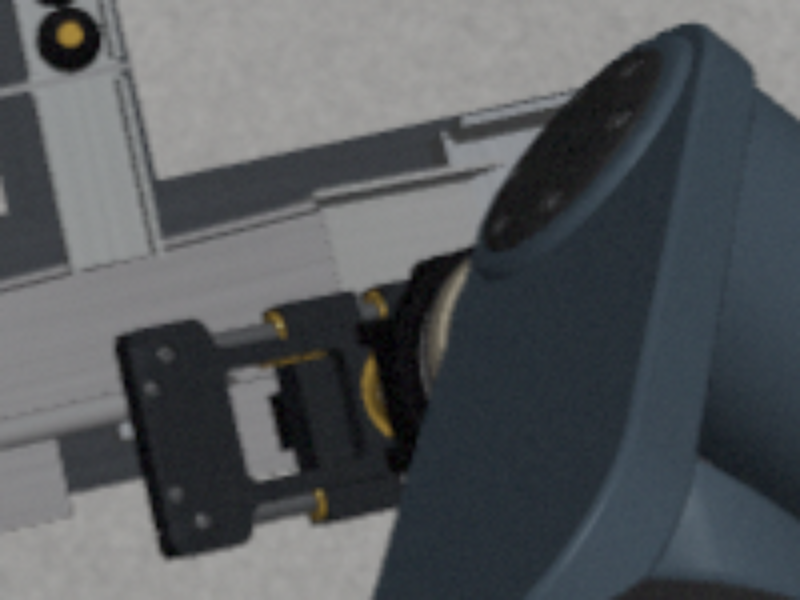

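```bash
python3 -m handwheel '[{"hand":-1,"dx":0,"dy":0,"dz":-0.5,"wx":0,"wy":0,"wz":0},{"hand":-1,"dx":0,"dy":0,"dz":-0.5,"wx":0,"wy":0,"wz":0},{"hand":-1,"dx":0,"dy":0,"dz":-0.5,"wx":0,"wy":0,"wz":0},{"hand":-1,"dx":0,"dy":0,"dz":-0.3,"wx":0,"wy":0,"wz":0},{"hand":-1,"dx":0,"dy":0,"dz":0,"wx":0,"wy":0,"wz":0}]'
python3 -m handwheel '[{"hand":-1,"dx":0,"dy":0,"dz":-0.5,"wx":0,"wy":0,"wz":0},{"hand":-1,"dx":0,"dy":0,"dz":-0.5,"wx":0,"wy":0,"wz":0},{"hand":-1,"dx":0,"dy":0,"dz":-0.5,"wx":0,"wy":0,"wz":0},{"hand":-1,"dx":0,"dy":0,"dz":-0.4,"wx":0,"wy":0,"wz":0},{"hand":-1,"dx":0,"dy":0,"dz":0,"wx":0,"wy":0,"wz":0},{"hand":-1,"dx":0,"dy":0,"dz":0,"wx":0,"wy":0,"wz":0}]'
python3 - <<'E'
from fit import *
todo(14,[-.057,-.053,.08])
for n in("scene",):
    p,d=vision.capture(n);cv2.imwrite(f"pics/{n}3.png",cv2.resize(p[180:330,200:400] if n=='scene' else p[190:340,320:520],None,fx=4,fy=4)[:,:,::-1])
E
```

```text
time_s: 5.2
position: [0.5, -0.0744, 0.1063]
tcp_rot: [[-0.977, -0.206, -0.048], [-0.211, 0.948, 0.237], [-0.003, 0.242, -0.97]]
force: [0.5, -0.6, 0.4]
opening: 0.005
time_s: 5.8
position: [0.5003, -0.0745, 0.0877]
tcp_rot: [[-0.977, -0.206, -0.048], [-0.211, 0.948, 0.237], [-0.003, 0.241, -0.97]]
force: [0.2, -0.4, 0.2]
opening: 0.005
t 5.8 pos [ 0.5003 -0.0745  0.0877] rotvec [-0.     0.003  0.001] shift cm [-0.01 -0.02 -0.77] F [ 0.2 -0.4  0.2] q [ -27.9   35.9  101.8   13.7   52.1 -139.5]
```

View pics/scene3.png

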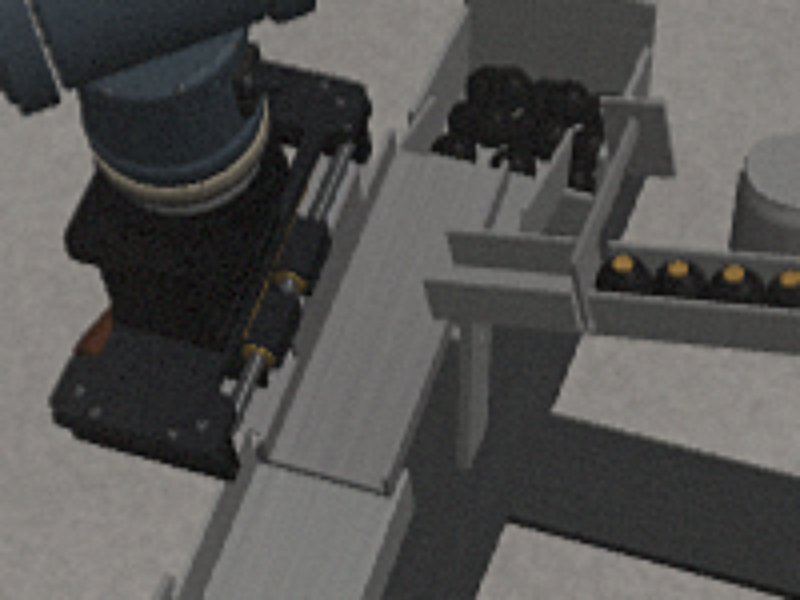

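```bash
python3 -m handwheel '[{"hand":-1,"dx":-0.2,"dy":0,"dz":2,"wx":0,"wy":0,"wz":0},{"hand":-1,"dx":-0.2,"dy":0,"dz":3,"wx":0,"wy":0,"wz":0},{"hand":-1,"dx":0,"dy":0,"dz":4,"wx":0,"wy":0,"wz":0},{"hand":-1,"dx":0,"dy":0,"dz":4,"wx":0,"wy":0,"wz":0},{"hand":-1,"dx":0,"dy":0,"dz":4,"wx":0,"wy":0,"wz":0},{"hand":-1,"dx":0,"dy":2,"dz":2,"wx":0,"wy":0,"wz":0},{"hand":-1,"dx":0,"dy":4,"dz":0,"wx":0,"wy":0,"wz":0},{"hand":-1,"dx":0,"dy":4,"dz":0,"wx":0,"wy":0,"wz":0},{"hand":-1,"dx":0,"dy":4,"dz":0,"wx":0,"wy":0,"wz":0},{"hand":-1,"dx":0,"dy":4,"dz":0,"wx":0,"wy":0,"wz":0}]'
python3 - <<'E'
from fit import *
todo(0,[.086,.13,.25])
for n in("scene","top"):
    p,d=vision.capture(n);cv2.imwrite(f"pics/{n}4.png",cv2.resize(p[180:330,200:400] if n=='scene' else p[190:340,320:520],None,fx=4,fy=4)[:,:,::-1])
E
```

```text
time_s: 6.85
position: [0.4961, 0.1068, 0.2783]
tcp_rot: [[-0.978, -0.206, -0.046], [-0.211, 0.949, 0.236], [-0.005, 0.241, -0.971]]
force: [1.1, 0.1, -0.2]
opening: 0.004
t 6.85 pos [0.4961 0.1068 0.2783] rotvec [-0.239 -0.047  0.001] shift cm [10.5   2.76 -2.83] F [ 1.1  0.1 -0.2] q [  -8.7   18.2   94.8   13.8   72.3 -115.7]
```

View pics/scene4.png

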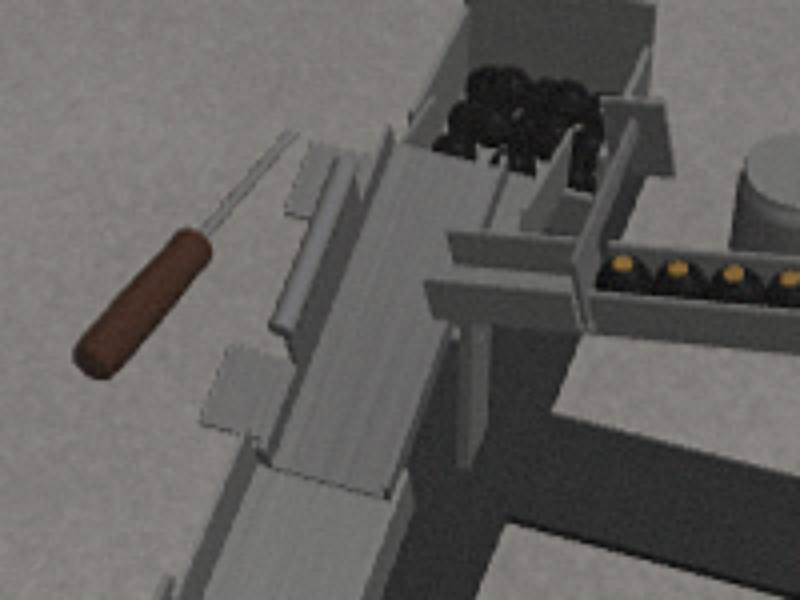

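View pics/top4.png

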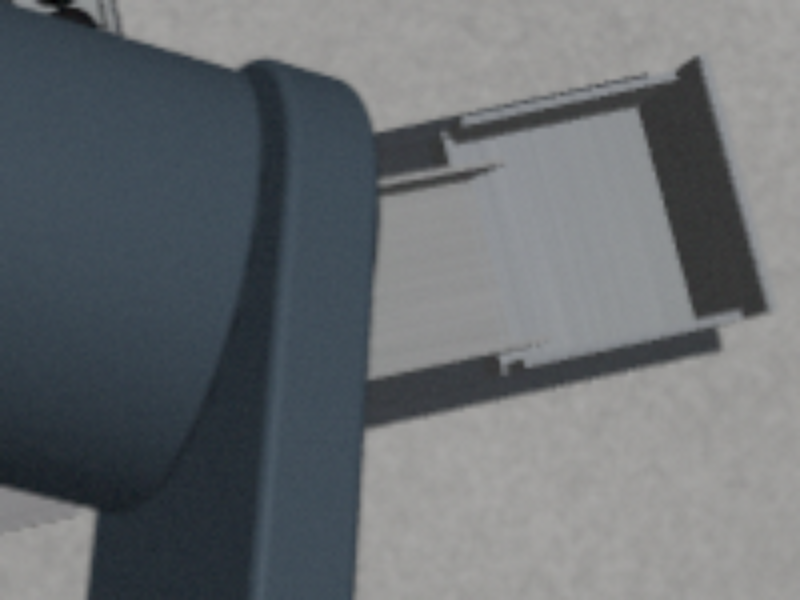

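```bash
python3 -m handwheel '[{"hand":-1,"dx":3.5,"dy":0.9,"dz":0,"wx":-0.08,"wy":-0.016,"wz":0},{"hand":-1,"dx":3.5,"dy":0.9,"dz":0,"wx":-0.08,"wy":-0.016,"wz":0},{"hand":-1,"dx":3.5,"dy":1.0,"dz":0,"wx":-0.08,"wy":-0.016,"wz":0},{"hand":-1,"dx":0,"dy":0,"dz":-3,"wx":0,"wy":0,"wz":0},{"hand":-1,"dx":0,"dy":0,"dz":-3,"wx":0,"wy":0,"wz":0},{"hand":-1,"dx":0,"dy":0,"dz":-3,"wx":0,"wy":0,"wz":0},{"hand":-1,"dx":0,"dy":0,"dz":0,"wx":0,"wy":0,"wz":0},{"hand":-1,"dx":0,"dy":0,"dz":0,"wx":0,"wy":0,"wz":0}]'
python3 - <<'E'
from fit import *
todo(0,[.086,.13,.15])
E
```

```text
time_s: 7.75
position: [0.6015, 0.1327, 0.188]
tcp_rot: [[-0.977, -0.211, -0.001], [-0.211, 0.977, -0.001], [0.001, -0.001, -1.0]]
force: [0.3, 0.3, -0.1]
opening: 0.004
t 7.75 pos [0.6015 0.1327 0.188 ] rotvec [ 0.001 -0.001  0.001] shift cm [-0.04  0.17 -3.8 ] F [ 0.3  0.3 -0.1] q [ 2.100e+00  3.180e+01  8.540e+01 -1.000e-01  6.280e+01 -1.001e+02]
```

```bash
python3 -m handwheel '[{"hand":-1,"dx":0,"dy":0.2,"dz":-2,"wx":0,"wy":0,"wz":0},{"hand":-1,"dx":0,"dy":0,"dz":-1.8,"wx":0,"wy":0,"wz":0},{"hand":-1,"dx":0,"dy":0,"dz":0,"wx":0,"wy":0,"wz":0},{"hand":-1,"dx":0,"dy":0,"dz":0,"wx":0,"wy":0,"wz":0}]'
python3 - <<'E'
from fit import *
todo(0,[.086,.06,.15])
p,d=vision.capture("scene");cv2.imwrite("pics/scene5.png",cv2.resize(p[150:300,260:460],None,fx=4,fy=4)[:,:,::-1])
E
```

```text
time_s: 8.15
position: [0.6026, 0.1351, 0.1517]
tcp_rot: [[-0.977, -0.212, 0.003], [-0.212, 0.977, -0.001], [-0.003, -0.002, -1.0]]
force: [-0.5, 0.0, -0.0]
opening: 0.007
t 8.15 pos [0.6026 0.1351 0.1517] rotvec [0.001 0.003 0.001] shift cm [ 1.33 -6.91 -0.17] F [-0.5  0.  -0. ] q [  2.3  34.4  87.1  -0.1  58.3 -99.8]
```

View pics/scene5.png

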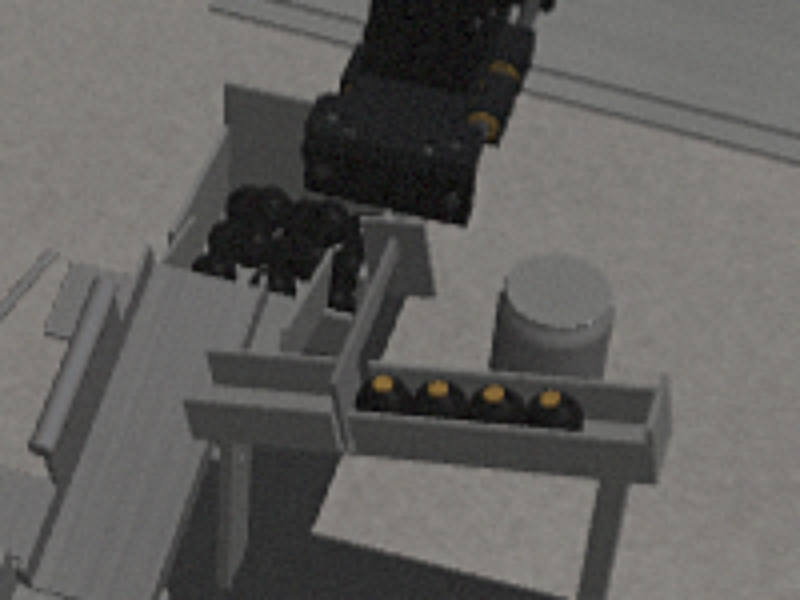

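```bash
python3 -m handwheel '[{"hand":-1,"dx":0.2,"dy":-1,"dz":0,"wx":0,"wy":0,"wz":0},{"hand":-1,"dx":0.2,"dy":-1,"dz":0,"wx":0,"wy":0,"wz":0},{"hand":-1,"dx":0.2,"dy":-1,"dz":0,"wx":0,"wy":0,"wz":0},{"hand":-1,"dx":0.2,"dy":-0.8,"dz":0,"wx":0,"wy":0,"wz":0},{"hand":-1,"dx":0.2,"dy":-0.8,"dz":0,"wx":0,"wy":0,"wz":0},{"hand":-1,"dx":0.2,"dy":-0.8,"dz":0,"wx":0,"wy":0,"wz":0},{"hand":-1,"dx":0.1,"dy":-0.6,"dz":0,"wx":0,"wy":0,"wz":0},{"hand":-1,"dx":0,"dy":0,"dz":0,"wx":0,"wy":0,"wz":0}]'
python3 - <<'E'
from fit import *
todo(0,[.086,.06,.15])
E
```

```text
time_s: 9.0
position: [0.6148, 0.0742, 0.1498]
tcp_rot: [[-0.978, -0.211, 0.001], [-0.211, 0.977, -0.002], [-0.0, -0.002, -1.0]]
force: [-0.6, -1.0, -0.4]
opening: 0.0
t 9.0 pos [0.6148 0.0742 0.1498] rotvec [0.002 0.001 0.001] shift cm [ 0.12 -0.82  0.02] F [-0.6 -1.  -0.4] q [-3.400e+00  3.470e+01  8.680e+01 -1.000e-01  5.840e+01 -1.055e+02]
```

```bash
python3 -m handwheel '[{"hand":-1,"dx":0.1,"dy":-0.3,"dz":0,"wx":0,"wy":0,"wz":0},{"hand":-1,"dx":0,"dy":-0.2,"dz":0,"wx":0,"wy":0,"wz":0},{"hand":-1,"dx":0,"dy":-0.2,"dz":0,"wx":0,"wy":0,"wz":0},{"hand":-1,"dx":0,"dy":0,"dz":0,"wx":0,"wy":0,"wz":0}]'
python3 - <<'E'
from fit import *
todo(0,[.086,.06,.15])
for n in("scene","top"):
    p,d=vision.capture(n);cv2.imwrite(f"pics/{n}6.png",cv2.resize(p[150:300,260:460] if n=='scene' else p[190:340,320:520],None,fx=4,fy=4)[:,:,::-1])
E
```

```text
time_s: 9.4
position: [0.6156, 0.0683, 0.1498]
tcp_rot: [[-0.977, -0.212, 0.001], [-0.212, 0.977, -0.001], [-0.0, -0.001, -1.0]]
force: [-0.1, 0.8, -0.7]
opening: 0.004
t 9.4 pos [0.6156 0.0683 0.1498] rotvec [0.001 0.001 0.   ] shift cm [ 0.04 -0.23  0.02] F [-0.1  0.8 -0.7] q [-4.000e+00  3.470e+01  8.680e+01 -1.000e-01  5.840e+01 -1.061e+02]
```

View pics/scene6.png

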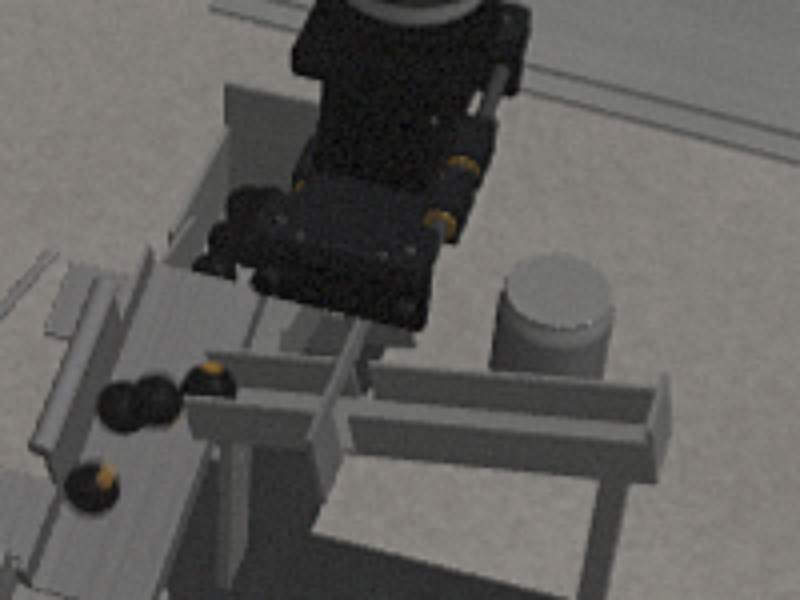

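Knobs are rolling to the right. Now the last millimetres, until the hard stop shows in the force.

```bash
python3 -m handwheel '[{"hand":-1,"dx":0,"dy":-0.2,"dz":0,"wx":0,"wy":0,"wz":0},{"hand":-1,"dx":0,"dy":-0.1,"dz":0,"wx":0,"wy":0,"wz":0},{"hand":-1,"dx":0,"dy":0,"dz":0,"wx":0,"wy":0,"wz":0},{"hand":-1,"dx":0,"dy":0,"dz":0,"wx":0,"wy":0,"wz":0}]'
python3 - <<'E'
from fit import *
todo(0,[.086,.06,.15])
E
```

```text
time_s: 9.9
position: [0.6155, 0.0653, 0.1499]
tcp_rot: [[-0.977, -0.212, 0.0], [-0.212, 0.977, -0.001], [-0.0, -0.001, -1.0]]
force: [-0.3, 1.2, 0.7]
opening: 0.006
t 9.9 pos [0.6155 0.0653 0.1499] rotvec [0.001 0.    0.   ] shift cm [0.05 0.07 0.01] F [-0.3  1.2  0.7] q [-4.200e+00  3.470e+01  8.690e+01 -1.000e-01  5.840e+01 -1.064e+02]
```

```bash
python3 -m handwheel '[{"hand":-1,"dx":0,"dy":-0.2,"dz":0,"wx":0,"wy":0,"wz":0},{"hand":-1,"dx":0,"dy":0,"dz":0,"wx":0,"wy":0,"wz":0}]';python3 -m handwheel '[{"hand":-1,"dx":0,"dy":-0.1,"dz":0,"wx":0,"wy":0,"wz":0},{"hand":-1,"dx":0,"dy":0,"dz":0,"wx":0,"wy":0,"wz":0}]'
```

```text
time_s: 10.1
position: [0.6155, 0.0636, 0.15]
tcp_rot: [[-0.977, -0.212, 0.001], [-0.212, 0.977, -0.001], [-0.001, -0.001, -1.0]]
force: [1.1, 1.9, 0.1]
opening: 0.005
time_s: 10.3
position: [0.6155, 0.0634, 0.15]
tcp_rot: [[-0.977, -0.211, 0.001], [-0.211, 0.977, 0.001], [-0.001, 0.001, -1.0]]
force: [0.8, 5.7, 0.3]
opening: 0.003
```

```bash
python3 -m handwheel '[{"hand":-1,"dx":0,"dy":-0.2,"dz":0,"wx":0,"wy":0,"wz":0},{"hand":-1,"dx":0,"dy":0,"dz":0,"wx":0,"wy":0,"wz":0},{"hand":-1,"dx":0,"dy":0,"dz":0,"wx":0,"wy":0,"wz":0}]'
```

```text
time_s: 10.6
position: [0.6155, 0.0633, 0.15]
tcp_rot: [[-0.977, -0.211, 0.001], [-0.211, 0.977, 0.004], [-0.002, 0.003, -1.0]]
force: [1.3, 9.7, 0.1]
opening: 0.007
```

Hard stop reached (position stalled, 9.7 N). Retreat outwards and up, then check.

```bash
python3 -m handwheel '[{"hand":-1,"dx":-0.1,"dy":0.6,"dz":0,"wx":0,"wy":0,"wz":0},{"hand":-1,"dx":-0.4,"dy":2,"dz":0,"wx":0,"wy":0,"wz":0},{"hand":-1,"dx":-0.4,"dy":2,"dz":0,"wx":0,"wy":0,"wz":0},{"hand":-1,"dx":0,"dy":0,"dz":3,"wx":0,"wy":0,"wz":0},{"hand":-1,"dx":0,"dy":0,"dz":4,"wx":0,"wy":0,"wz":0},{"hand":-1,"dx":0,"dy":2,"dz":4,"wx":0,"wy":0,"wz":0},{"hand":-1,"dx":-3,"dy":4,"dz":0,"wx":0,"wy":0,"wz":0},{"hand":-1,"dx":-3,"dy":4,"dz":0,"wx":0,"wy":0,"wz":0},{"hand":-1,"dx":-3,"dy":4,"dz":0,"wx":0,"wy":0,"wz":0},{"hand":-1,"dx":-3,"dy":4,"dz":0,"wx":0,"wy":0,"wz":0}]'
python3 -m handwheel '[{"hand":-1,"dx":-3,"dy":4,"dz":0,"wx":0,"wy":0,"wz":0},{"hand":-1,"dx":-3,"dy":4,"dz":0,"wx":0,"wy":0,"wz":0},{"hand":-1,"dx":-3,"dy":4,"dz":0,"wx":0,"wy":0,"wz":0},{"hand":-1,"dx":-2,"dy":4,"dz":0,"wx":0,"wy":0,"wz":0},{"hand":-1,"dx":-2,"dy":4,"dz":0,"wx":0,"wy":0,"wz":0},{"hand":-1,"dx":0,"dy":0,"dz":0,"wx":0,"wy":0,"wz":0},{"hand":-1,"dx":0,"dy":0,"dz":0,"wx":0,"wy":0,"wz":0}]'
python3 - <<'E'
from fit import *
t=np.array([[.088+e-.0046,.045,.18] for e in(-.016,.016)])
bar=np.array([gate((-.037,y,.056),.3) for y in(-.045,.045)])
pl=np.array([gate((x,y,.007),.3) for x in(-.074,-.036)for y in(-.079,-.037)])
for n in("scene","top"):
    p,d=vision.capture(n);im=cv2.resize(p[:,:,::-1],None,fx=4,fy=4)
    for P in(t,bar,pl):
        for u in proj(n,T(q,P)):cv2.circle(im,tuple(int(k*4+2) for k in u),3,(0,0,255),-1)
    cv2.imwrite(f"pics/{n}7.png",im[720:1320,800:1600] if n=='scene' else im[720:1320,1100:1900]);cv2.imwrite(f"pics/{n}7f.png",p[:,:,::-1])
    if n=='scene':cv2.imwrite("pics/scene7b.png",im[1000:1600,800:1600])
E
```

```text
time_s: 11.6
position: [0.485, 0.2866, 0.2599]
tcp_rot: [[-0.978, -0.211, 0.0], [-0.211, 0.978, -0.003], [0.0, -0.003, -1.0]]
force: [1.4, 0.2, -0.5]
opening: 0.004
time_s: 12.3
position: [0.3558, 0.4862, 0.2595]
tcp_rot: [[-0.977, -0.214, 0.001], [-0.214, 0.977, -0.003], [0.0, -0.003, -1.0]]
force: [-0.5, 0.1, -0.3]
opening: 0.003
```

View pics/scene7.png

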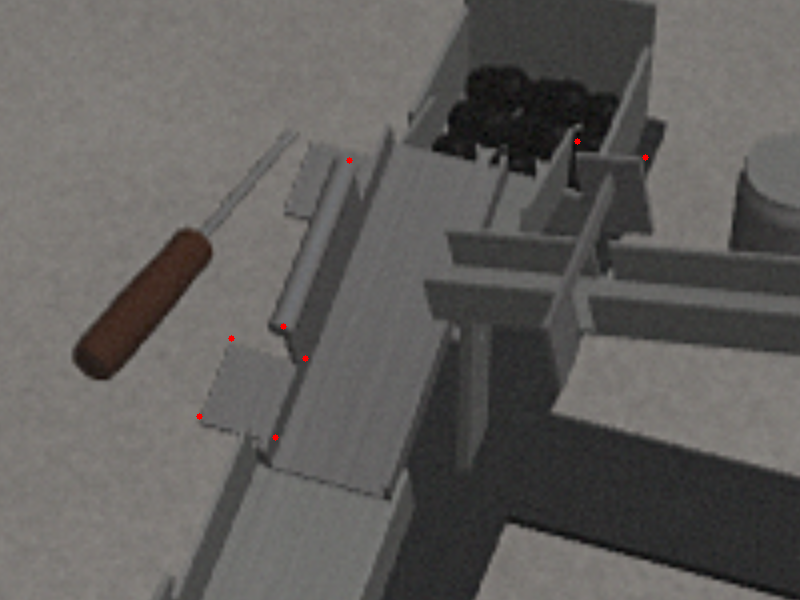

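View pics/top7.png

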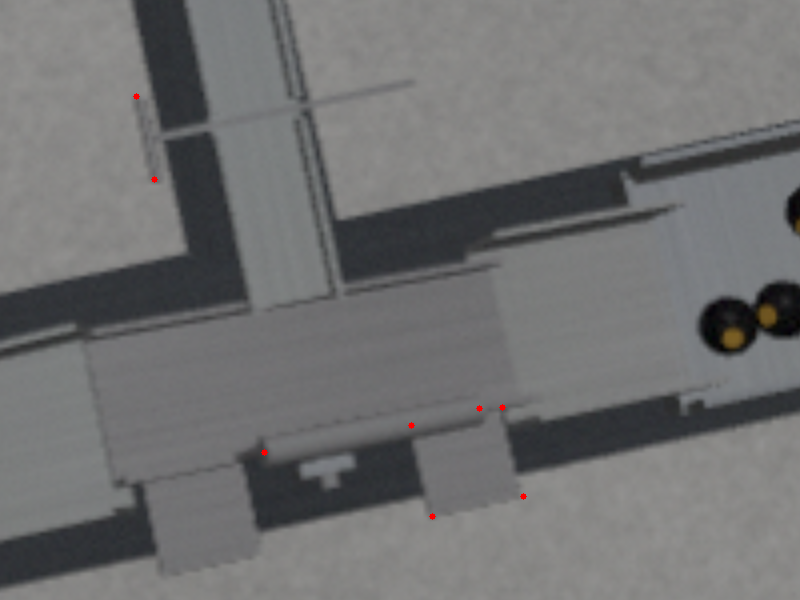

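View pics/top7f.png

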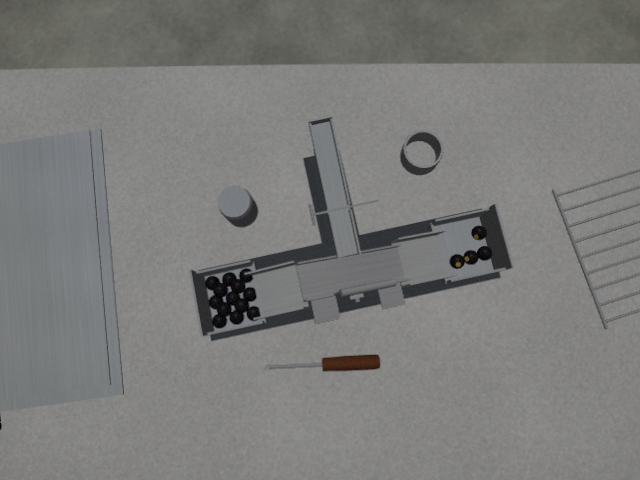

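```bash
python3 -m handwheel '[{"hand":-1,"dx":0,"dy":0,"dz":0,"wx":0,"wy":0,"wz":0},{"hand":-1,"dx":0,"dy":0,"dz":0,"wx":0,"wy":0,"wz":0},{"hand":-1,"dx":0,"dy":0,"dz":0,"wx":0,"wy":0,"wz":0},{"hand":-1,"dx":0,"dy":0,"dz":0,"wx":0,"wy":0,"wz":0},{"hand":-1,"dx":0,"dy":0,"dz":0,"wx":0,"wy":0,"wz":0},{"hand":-1,"dx":0,"dy":0,"dz":0,"wx":0,"wy":0,"wz":0},{"hand":-1,"dx":0,"dy":0,"dz":0,"wx":0,"wy":0,"wz":0},{"hand":-1,"dx":0,"dy":0,"dz":0,"wx":0,"wy":0,"wz":0}]'
python3 - <<'E'
from fit import *
p,d=vision.capture('top');cv2.imwrite("pics/top8.png",cv2.resize(p[190:310,400:520,::-1],None,fx=5,fy=5))
c,s=np.cos(q[2]),np.sin(q[2])
for u,v in((478,232),(457,262),(471,257),(484,253)):
    P=at_d('top',u,v,d[v,u]);e=P[:2]-q[:2];print((c*e[0]+s*e[1]).round(3),(-s*e[0]+c*e[1]).round(3),P[2].round(3))
E
```

```text
time_s: 13.2
position: [0.3564, 0.4864, 0.2599]
tcp_rot: [[-0.977, -0.212, 0.0], [-0.212, 0.977, -0.001], [0.0, -0.001, -1.0]]
force: [-0.4, -0.4, 0.1]
opening: 0.006
0.021 -0.237 0.033
-0.023 -0.187 0.035
-0.02 -0.213 0.036
-0.018 -0.237 0.035
```

View pics/top8.png

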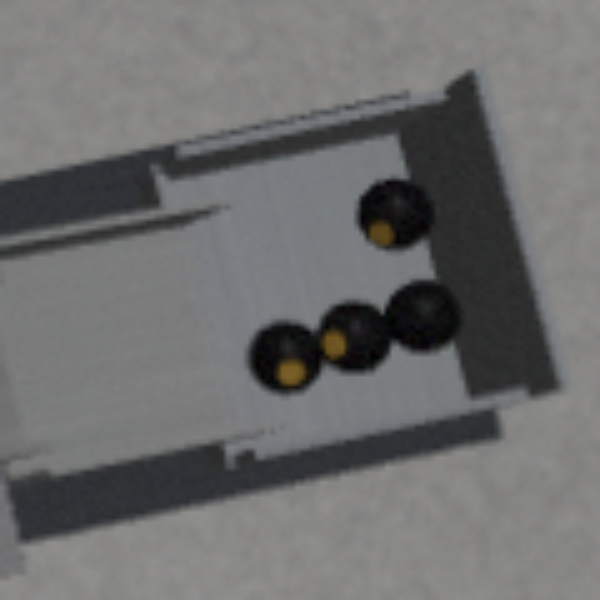

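```bash
python3 -c "from rig import hand_in; print(hand_in())"
```

```text
the job is handed in; nothing more can be done
None
```

The job is done and handed in at about 13 s of the 48 s allowed. All four knobs are in the right bin.

**What I did:** I pushed the right thumb plate down with the shut fingers until the gate rocked fully over to the right. The scene image confirmed it before I went on. Then I pushed the slide tab in until the fingers stopped moving with the force at 9.7 N, which I took as the hard stop, and backed the arm away clear of everything.

**Last checks:**
- **Knobs:** all four lie on the right bin's floor, with their tops at about 35 mm. They had not moved between two pictures about 1 s apart.
- **Gate and slide:** the gate's bar and thumb plate match the position expected for fully over to the right to within about 3 mm. The tab matches its fully-in position to within about 3 mm; the small offset was there from the start.
- **Bystanders:** the tin, collar and screwdriver are where they were in the first image, by eye rather than measured.

**What went wrong on the way:** my first approach to the gate, tilted towards the robot, ran into the range limit of joint 6, so the arm drifted about 1 cm. Nothing was touched. I switched to a 14° sideways tilt, which worked.

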